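# Empty the pedal tipper into its catch pan

### The job

Pull the orange catch pan out from under the riser by its thick end wall, put it down, take it again by its black T-handle and slide it fully home against the back stop of the tipper's bay, handle outwards. Then press the blue pedal down to its stop and hold it until all four red caps have slid off the plate into the pan, and let the pedal come back up. Leave the pan in the bay and do not disturb the other things on the bench.

Things in the scene. Friction and masses are not known exactly. Their poses are not given: they have to be found in the camera images.
- tipper: White pedal tipper, fixed. Origin on the bench, mid-floor of its pan bay; -x points out of the bay's open mouth (the pan enters along +x), z up. Bay 116 mm wide between two 50 mm high white rails (y = -58, +58 mm) from x = -60 mm back to a black back stop with its face at x = +56 mm. A pan fully home has its origin and axes on these. Pedal beside the mouth, on the -y side.
- bay_mouth (a point): Middle of the bay's mouth, on the bench at tipper x = -60 mm; axes as the tipper's. White flared guides spread outwards from here, 150 mm apart at their outer ends, 40 mm out.
- guard_edge (a point): Middle of the lower edge of the clear guard across the bay, 56 mm above the bench, outer face at tipper x = -51 mm, 86 mm wide, top at 160 mm. With two clear cheeks (43 mm either side, back to x = 30 mm) it makes the chute over the bay: what slides in must pass below 56 mm.
- plate_lip (a point): Middle of the lip and hinge line of the steel tipping plate, 100 mm above the bench at tipper x = 25 mm; the point's axes are the tipper's. The plate runs back 130 mm along +x, 64 mm wide inside, with 25 mm walls at sides and rear, open at this lip. The caps lie on it and slide off here, towards the mouth, down into the pan below.
- pedal (a joint): Angle of the blue pedal, rad: 0 = up, 0.30 = down on its stop. It lifts the plate's rear by three times as much (0.9 rad at the stop), so the caps slide off, late in the stroke and within a second. A spring brings it up again. It takes roughly 10 N at first and 15 N at the stop, pressed on the tread.
- pedal_pad (a point): Centre of the top of the pedal's black tread (50 x 52 mm), 68 mm above the bench when up, about 43 mm on its stop. The pedal, 60 mm wide and 115 mm long, hinges at tipper x = -5, y = -120 mm, 32 mm up, and points out along tipper -x, rising 0.35 rad to its free end when up, 0.05 rad when down. Press straight down here. The point turns with the pedal.
- riser: White bench riser with a small round centrifuge on it, 215 mm high in all; fixed. Origin on the bench at the middle of its open front edge; -x points out of the front. Board 220 mm wide (y), 170 mm deep (x = 0 to 170 mm), underside 80 mm above the bench; side walls 10 mm thick at y = -105 and +105 mm. The pan's handle is parked under it.
- pan: Orange open catch pan, loose, 0.2 to 0.3 kg, flat on the bench. Origin under its floor. Body x = -50 to +56 mm, y = -50 to +50 mm, 42 mm high; walls and floor 5 mm, but the +x end wall is 12 mm thick. A 20 mm wide stem along -x carries a black T-bar at x = -136 mm. At the start the -x end is under the riser; it goes into the bay +x end first.
- pan_endwall (a point): Middle of the top edge of the pan's 12 mm thick end wall (pan x = 44 to 56 mm), 42 mm above its underside, 90 mm wide inside. Axes as the pan's; gripped by closing along the pan's x.
- pan_handle (a point): Middle of the top of the pan's black upright T-bar, 62 mm above its underside: 12 mm thick along pan x, 50 mm long along pan y, 58 mm high. Axes as the pan's; gripped by closing along the pan's x. The stem between it and the body is 80 mm long and low, its top 14 mm up: keep the fingertips above it.
- cap0: A red tube cap, 25 mm diameter, 18 mm high, 15 g; origin at the centre of its underside. Starts lying loose on the tipper's plate.
- cap1: A red tube cap, 25 mm diameter, 18 mm high, 15 g; origin at the centre of its underside. Starts lying loose on the tipper's plate.
- cap2: A red tube cap, 25 mm diameter, 18 mm high, 15 g; origin at the centre of its underside. Starts lying loose on the tipper's plate.
- cap3: A red tube cap, 25 mm diameter, 18 mm high, 15 g; origin at the centre of its underside. Starts lying loose on the tipper's plate.
- cap0_center (a point): The middle of cap0.
- cap1_center (a point): The middle of cap1.
- cap2_center (a point): The middle of cap2.
- cap3_center (a point): The middle of cap3.
- tube_rack: Blue tube rack with five capped tubes, 50 x 160 mm, 87 mm high; a bystander to leave alone. Origin: centre of its underside.
- reagent: Amber reagent bottle, 60 mm diameter, 130 mm high; a bystander to leave alone. Origin: centre of its underside.
- tip_box: Grey pipette-tip box with green lid, 85 x 120 x 70 mm; a bystander to leave alone. Origin: centre of its underside.
- timer: White bench timer, 60 x 60 x 22 mm; a bystander to leave alone. Origin: centre of its underside.
- dish: Closed clear dish, 60 mm diameter, 16 mm high; a bystander to leave alone. Origin: centre of its underside.
- beaker: Glass beaker, 60 mm diameter, 75 mm high; a bystander to leave alone. Origin: centre of its underside.
Mind the look-alikes: they are no part of the job. Of the things like the pan, leave any that is turquoise or yellow; of the rest the larger one is meant.

How it is judged:
By the outcome, as a careful person would: the job done as asked, in the order asked, and still so for the second after the job is handed in, with the robot touching nothing.
It also fails if it takes over 72 s, if anything falls off the work surface, if the arm or the gripper's body presses on something with over 40 N, if the wrist force passes 120 N, or if a joint passes its speed limit or range.

### The arm

A 6-joint arm with a two-finger parallel gripper is mounted at the origin on the work surface. World frame = base frame: x ahead of the robot, y to its left, z up, the work surface at z = 0. Lengths are in m, angles in rad, forces in N, time in s.
With the tool pointing down it reaches from about 0.4 to 0.925 m from the base axis. Payload 3.4 kg.
Tool frame: the origin (TCP) lies midway between the tips of the shut fingers; the grasp point (between the pads) lies 19 mm behind it; z points along the fingers, y is the line along which they close (so a half turn about z gives the same grasp; the last joint's range is limited). The gripper opens to 85 mm and grips with 20 to 120 N. Pads are 22 mm wide; open, the fingers measure 114 mm over their backs; the gripper's body (76 mm by 85 mm) begins 54 mm behind the grasp point. The pads swing forward as they close: fully open they stand 13 mm farther back than shut.
Start: joints at [-0.073, 0.307, 1.506, -0, 1.328, -0.073], TCP at [0.575, -0, 0.231] pointing down, gripper open.
Joint ranges: [-3.12, 3.12], [-1.05, 2.28], [0.14, 2.33], [-1.42, 4.57], [0.1, 2.73], [-2.68, 2.68]. Speed limits (rad/s): [2.57, 2.57, 3.14, 3.14, 3.14, 3.14].

### API

Orientations are given as a unit quaternion [w, x, y, z].
In Python, from bench import arm gives the robot as it stands. The module is installed in compiled form; this text tells all that it offers.
- The arm moves only by the tool drive_tool, never from a script. Its argument "deltas" is text: rows parted by semicolons, each of 7 numbers parted by spaces: the closure, from -1 (fully open) to 1 (shut), then the shift along the tool's x, y, z in units of 25 mm (1.0 is 25 mm), then the turn, a rotation vector about the tool's x, y, z in units of 0.1 rad (1.0 is 0.1 rad). A call has 1 to 8 rows; each row shifts and turns the commanded pose from where the row before left it, along the tool's axes as they then stand; what a row does not reach is not made up. A row lasts 1/12 s, in which the tool goes at most 41.7 mm and 7.16 degrees, less where a joint would pass 70% of its speed; a pose out of reach is approached as far as the arm can. A call with a number of a shift or a turn outside -1 to 1 is refused whole. A call with a gripper value outside its range is refused whole. The fingers move at their own pace and stop on an object; "squeeze" is the grip in N (left out, the last holds). Time passes only in rows, so rows that do not move let the fingers close. It gives the time, the measured TCP pose, the force, the opening and the grip force at its end, in the units of the state.
- arm.observe(): the state, without advancing time (a new reading comes with each control period).
- arm.get_image(name): name is "scene" or "side" or "wrist"; returns (picture, depth): 420x560x3 uint8, red, green, blue; 420x560 float32, m along the optical axis (not along the pixel's ray), 0 where there is no reading.
- arm.calibration(name): a dict with "vertical_fov" (degrees; the focal length in pixels is half the picture's height over the tangent of half this angle, whatever the lens; pixels are square), "cx", "cy" (the principal point, pixels), "k1" (the pictures are not rectified: a ray, as slopes to the right and down, at radius r is drawn at 1 + k1 r^2 times it, then the intrinsics apply), "eye" and "attitude" of the camera in the world. Camera axes: x right, y down, z forward; pixel columns grow to the right and rows downward; lengths in m; the calibration is good to about 2 mm. A picture is of the moment at which its call begins: read the wrist's pose just before it. calibration takes no time and is no camera call; for the wrist camera it gives the pose at the moment of the call.
- arm.sign_off(): hands the job in; it is judged then, once.
The state is a dict: "time_s": time; "qpos": joint angles; "qvel": joint speeds; "joint_efforts": joint torques, N m; "position": TCP position; "ee_rot": TCP orientation; "ft_force": force on the tool from outside, world axes, zero at the start; "torque": the same for the moment, N m; "finger_gap": finger opening in m; "finger_force": force on a finger pad.
Only numpy, scipy, OpenCV 4.12 (cv2) and the standard library are available. Lean on these libraries where they do the work, as an engineer would, in place of code of your own. Each camera call takes 0.05 s, during which the arm holds its last target. There are 200 camera calls.

## Working session

There is one attempt and no reset: what is moved stays moved. The work goes in short steps, Python scripts to look and compute and a tool call to move; the robot and the scene stay as the last step left them, time stands still between calls to the robot, and variables do not carry over. Pictures are saved under pics/ and viewed, at most 10 in all, crops included, and the job is handed in when it is done.

Besides the shell and the picture viewer there is one more tool, called after "Request:" as name(argument=value, ...) on one line, values as JSON. drive_tool: Moves the arm, as the interface text tells. Its arguments: {"type":"object","properties":{"deltas":{"type":"string"},"squeeze":{"type":"number"}},"required":["deltas"]}

```bash
mkdir -p pics; cat > h.py <<'E'
import numpy as np, cv2
from scipy.spatial.transform import Rotation as R
from bench import arm
def cloud(n):
    im,d=arm.get_image(n); c=arm.calibration(n)
    return im,d,c,pts(d,c)
def pts(d,c):
    H,W=d.shape; f=H/2/np.tan(np.radians(c['vertical_fov'])/2)
    K=np.array([[f,0,c['cx']],[0,f,c['cy']],[0,0,1.]])
    v,u=np.mgrid[:H,:W]
    uv=np.stack([u,v],-1).reshape(-1,1,2).astype(float)
    s=cv2.undistortPoints(uv,K,np.array([c['k1'],0,0,0.])).reshape(H,W,2)
    p=np.dstack([s[...,0]*d,s[...,1]*d,d])
    return p@rot(c).T+np.array(c['eye'])
def rot(c):
    a=np.array(c['attitude'],float)
    return a if a.shape==(3,3) else R.from_quat(np.r_[a[1:],a[0]]).as_matrix()
def save(n,im): cv2.imwrite('pics/'+n+'.png',im[...,::-1])
E
python3 - <<'E'
from h import *
print(arm.observe())
for n in('scene','side'):
    im,d,c,P=cloud(n);print(n,c);save(n,im);np.savez(n+'.npz',im=im,P=P,d=d)
E
```

```text
{'time_s': 0.0, 'qpos': array([-7.34764133e-02,  3.07580995e-01,  1.50768198e+00, -5.24216648e-06,
        1.32842594e+00, -7.34618487e-02]), 'qvel': array([0.00059447, 0.00140916, 0.00063359, 0.00041673, 0.00159868,
       0.00286348]), 'joint_efforts': array([-2.40806599e-03, -4.57556927e+01, -2.51919490e+01, -3.95127336e-04,
        1.32516641e-02, -2.41733758e-06]), 'position': array([5.74287200e-01, 3.96123049e-05, 2.30373245e-01]), 'ee_rot': array([-7.91879794e-04,  7.07111095e-01,  7.07101690e-01, -6.86663835e-04]), 'ft_force': array([-0.10693455,  0.90877949, -0.78910089]), 'torque': array([ 0.01084246,  0.01904741, -0.00173724]), 'finger_force': 0.0, 'finger_gap': 0.08501129518897545}
scene {'vertical_fov': 57.02168128607534, 'cx': 273.4572163244988, 'cy': 210.8879024895325, 'k1': -0.016208892633736906, 'eye': array([ 1.04476013, -0.36643943,  0.99831649]), 'attitude': array([-0.28770248,  0.85763663,  0.40244149, -0.14045479])}
side {'vertical_fov': 47.6105611877799, 'cx': 280.2910503674805, 'cy': 211.54125314842005, 'k1': -0.06628935517540502, 'eye': array([-0.0315877 ,  1.04229268,  1.13818519]), 'attitude': array([ 0.09957046, -0.21966015,  0.89415916, -0.37724599])}
```

View pics/scene.png

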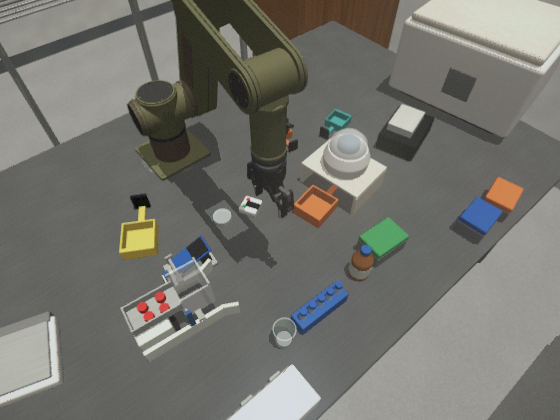

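View pics/side.png

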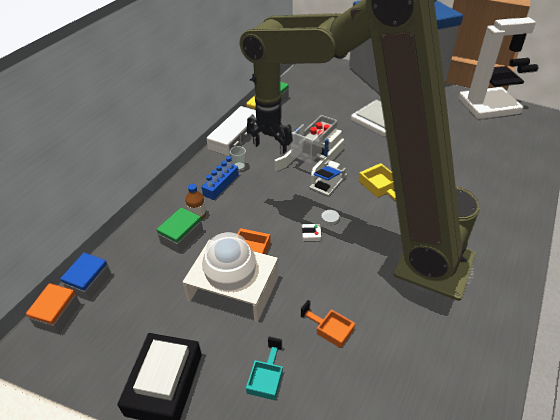

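Two orange pans are candidates: scene (316,205), under the riser, and side (335,327), in the open. The one under the riser fits the description. I'll check the sizes and get poses from top-down maps.

```bash
python3 - <<'E'
from h import *
S={n:np.load(n+'.npz') for n in('scene','side')}
# ortho top map 1.5 mm/px: rows = x decreasing downward, cols = y decreasing to the right
x0,x1,y0,y1=0.2,1.0,-0.6,0.6; r=0.0015
W=int((y1-y0)/r);Hh=int((x1-x0)/r)
for n in S:
    P=S[n]['P'].reshape(-1,3);C=S[n]['im'].reshape(-1,3).astype(int)
    d=S[n]['d'].ravel()
    hsv=cv2.cvtColor(S[n]['im'],cv2.COLOR_RGB2HSV).reshape(-1,3)
    org=(hsv[:,0]<14)&(hsv[:,0]>5)&(hsv[:,1]>150)&(hsv[:,2]>90)&(d>0)
    m=org.reshape(420,560).astype(np.uint8)
    k,l,st,ce=cv2.connectedComponentsWithStats(m)
    for i in range(1,k):
        if st[i,4]>60:
            q=P[(l.ravel()==i)]; t=q[(q[:,2]>.036)&(q[:,2]<.05)]
            print(n,'orange',ce[i].round(),st[i,4],'zmax',q[:,2].max().round(3),'c',q.mean(0).round(3),
             cv2.minAreaRect((t[:,:2]*1000).astype(np.float32)) if len(t)>10 else '')
    # red caps, blue pedal
    for nm,mm in (('red',((hsv[:,0]<4)|(hsv[:,0]>175))&(hsv[:,1]>170)&(hsv[:,2]>110)),('blue',(hsv[:,0]>100)&(hsv[:,0]<125)&(hsv[:,1]>150)&(hsv[:,2]>60))):
        k,l,st,ce=cv2.connectedComponentsWithStats((mm&(d>0)).reshape(420,560).astype(np.uint8))
        for i in range(1,k):
            if st[i,4]>25:
                q=P[l.ravel()==i];print(n,nm,ce[i].round(),st[i,4],np.median(q,0).round(3),'z',q[:,2].min().round(3),q[:,2].max().round(3))
im=S['scene']['im'];a=cv2.resize(im[150:260,220:420],None,fx=3.5,fy=3.5,interpolation=cv2.INTER_CUBIC)[:300,:700]
b=cv2.resize(im[220:360,110:260],None,fx=2.1,fy=2.1,interpolation=cv2.INTER_CUBIC)
c=cv2.resize(S['side']['im'][110:200,270:400],None,fx=2.9,fy=2.9,interpolation=cv2.INTER_CUBIC)
out=np.zeros((600,800,3),np.uint8);out[:a.shape[0],:a.shape[1]]=a;out[300:300+b.shape[0],:b.shape[1]]=b[:300];out[300:300+c.shape[0],400:400+c.shape[1]]=c
save('crop1',out)
E
```

```text
scene orange [504. 193.] 701 zmax 0.076 c [0.902 0.674 0.071] 
scene orange [314. 206.] 641 zmax 0.049 c [0.532 0.215 0.021] ((535.7982177734375, 214.8848876953125), (99.41893005371094, 104.06449127197266), 11.87750244140625)
scene red [160. 297.] 54 [ 0.547 -0.33   0.119] z 0.112 0.123
scene red [145. 311.] 129 [ 0.55  -0.375  0.119] z 0.109 0.123
scene red [164. 307.] 40 [ 0.577 -0.335  0.119] z 0.115 0.122
scene blue [481. 214.] 723 [0.902 0.544 0.071] z 0.065 0.077
scene blue [204. 250.] 53 [ 0.482 -0.156  0.072] z 0.058 0.078
scene blue [366. 249.] 58 [0.781 0.154 0.132] z 0.128 0.134
scene blue [182. 258.] 202 [ 0.442 -0.218  0.049] z 0.035 0.06
scene blue [323. 302.] 587 [ 0.8   -0.007  0.047] z 0.038 0.093
side orange [194. 198.] 163 zmax 0.112 c [0.767 0.166 0.093] 
side orange [256. 240.] 491 zmax 0.193 c [0.527 0.182 0.026] ((524.99609375, 181.64434814453125), (65.36640167236328, 123.57855987548828), 71.74091339111328)
side orange [ 50. 303.] 1135 zmax 0.079 c [0.901 0.679 0.059] 
side orange [333. 327.] 952 zmax 0.037 c [0.185 0.356 0.015] 
side red [318. 124.] 26 [ 0.567 -0.369  0.121] z 0.11 0.126
side blue [446.  16.] 479 [ 0.299 -1.11   0.334] z 0.291 0.344
side blue [326. 147.] 40 [ 0.494 -0.278  0.097] z 0.062 0.132
side blue [219. 181.] 620 [0.773 0.014 0.043] z 0.002 0.093
side blue [328. 173.] 130 [ 0.44  -0.204  0.055] z 0.037 0.079
side blue [192. 188.] 57 [0.774 0.159 0.13 ] z 0.118 0.136
side blue [ 83. 271.] 960 [0.89  0.555 0.071] z -0.756 0.078
```

View pics/crop1.png

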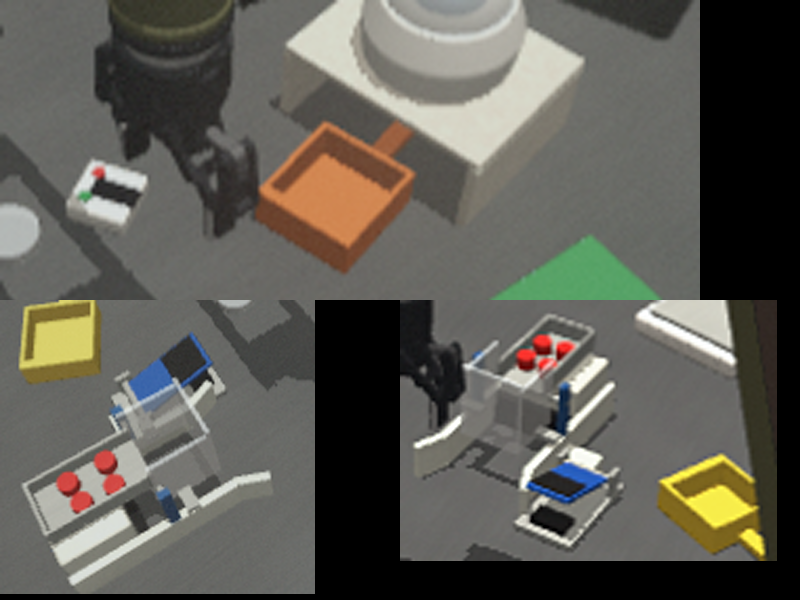

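The crop shows the riser pan at crop (335,195), with its stem going under the riser. The free orange pan at side (333,327) is smaller, with its rim at 37 mm rather than 42. So the riser pan is the target. Next I'll fit the tipper and riser.

```bash
cat >> h.py <<'E'
def T2(x,y,a,p):
    p=np.asarray(p,float);c,s=np.cos(a),np.sin(a)
    return np.c_[x+c*p[:,0]-s*p[:,1],y+s*p[:,0]+c*p[:,1]]
E
python3 - <<'E'
from h import *
P=[];C=[]
for n in('scene','side'):
    z=np.load(n+'.npz');m=z['d'].ravel()>0
    P.append(z['P'].reshape(-1,3)[m]);C.append(z['im'].reshape(-1,3)[m])
# bystanders/heights map rendered, both cams
for n,p,c in zip(('scene','side'),P,C):
    ms=(p[:,0]>.38)&(p[:,0]<.75)&(p[:,1]>-.52)&(p[:,1]<-.08)
    w=ms&(c.min(1)>130)&(c.max(1).astype(int)-c.min(1)<45)
    rail=p[w&(p[:,2]>.043)&(p[:,2]<.054)]
    pl=p[ms&(p[:,2]>.117)&(p[:,2]<.13)&~((c[:,0]>150)&(c[:,1]<80))]
    for nm,q in(('rail',rail),('plate',pl)):
        if len(q)>8: print(n,nm,len(q),cv2.minAreaRect((q[:,:2]*1000).astype(np.float32)))
    rz=p[(p[:,0]>.3)&(p[:,0]<.75)&(p[:,1]>.1)&(p[:,1]<.6)&(p[:,2]>.078)&(p[:,2]<.098)&(c.min(1)>120)]
    if len(rz)>9: print(n,'riser',len(rz),cv2.minAreaRect((rz[:,:2]*1000).astype(np.float32)))
# ortho map
out=np.zeros((600,800,3),np.uint8);zb=np.full((600,800),-1.)
p=np.vstack(P);c=np.vstack(C)
o=np.argsort(p[:,2]);p=p[o];c=c[o]
ok=(p[:,2]<.3);p=p[ok];c=c[ok]
u=((.55-p[:,1])/.00135).astype(int);v=((.95-p[:,0])/.00135).astype(int)
k=(u>=0)&(u<800)&(v>=0)&(v<600)
for du in(0,1):
  for dv in(0,1):
    out[np.clip(v[k]+dv,0,599),np.clip(u[k]+du,0,799)]=c[k]
save('ortho',out)
E
```

```text
scene rail 520 ((521.5239868164062, -286.21307373046875), (260.45489501953125, 238.98605346679688), 81.0253677368164)
scene plate 673 ((561.4318237304688, -320.33990478515625), (204.94671630859375, 138.7887420654297), 87.0582504272461)
scene riser 1334 ((505.2349548339844, 363.18353271484375), (221.75608825683594, 173.815185546875), 8.314099311828613)
side rail 145 ((514.359375, -253.04962158203125), (297.17327880859375, 180.92623901367188), 47.98756790161133)
side plate 286 ((562.0206909179688, -315.41595458984375), (133.80361938476562, 221.0135498046875), 7.747379302978516)
side riser 1614 ((501.31610107421875, 363.7732849121094), (222.54107666015625, 174.0103302001953), 8.23802375793457)
```

View pics/ortho.png

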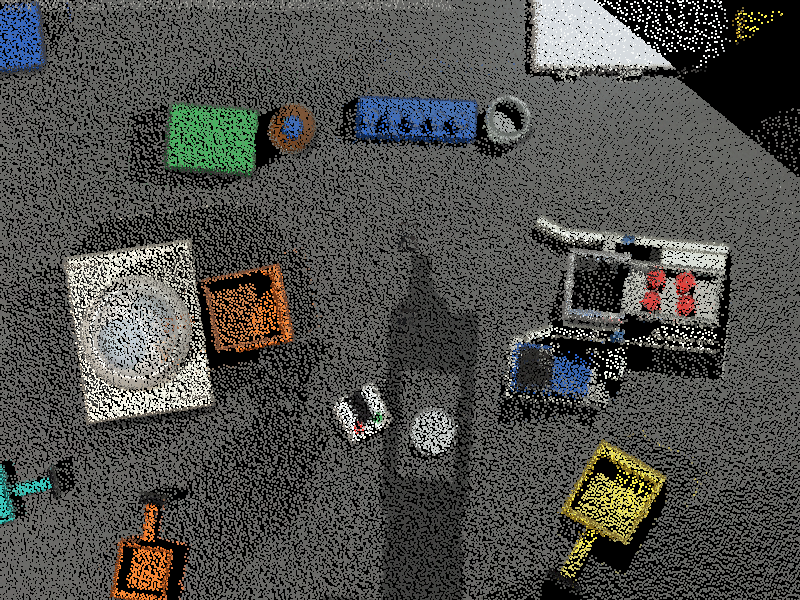

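The ortho map (1.35 mm/px) shows:
- The riser is at (140,330) and the pan at (247,308), its thick wall on the right.
- The bay mouth is near (570,290) and the pedal tread at (530,368).
- The lane between pan and bay is clear. The timer at (362,412) and dish at (433,430) lie below it.

Now I'll move above the end wall.

Request:
drive_tool(deltas="-1 .966 -.165 0 0 0 0;-1 .966 -.165 0 0 0 0;-1 .966 -.165 0 0 0 0;-1 .966 -.165 0 0 0 0;-1 .966 -.165 0 0 0 0;-1 .966 -.165 0 0 0 0;-1 .966 -.165 0 0 0 0", squeeze=60)

```text
time_s: 0.68
position: [0.5454, 0.17, 0.2308]
ee_rot: [-0.0, 0.707, 0.707, -0.0]
ft_force: [-1.1, 0.0, -0.9]
finger_gap: 0.0856
finger_force: 0.0
```

Request:
drive_tool(deltas="-1 0 0 .231 0 0 .974;-1 0 0 .231 0 0 .974;-1 0 0 .231 0 0 .974;-1 0 0 .231 0 0 .974;-1 0 0 .231 0 0 .974;-1 0 0 .231 0 0 .974;-1 0 0 .231 0 0 .974")

```text
time_s: 1.27
position: [0.5457, 0.169, 0.1901]
ee_rot: [-0.0, 0.904, 0.428, -0.001]
ft_force: [-0.7, 0.2, 0.2]
finger_gap: 0.0854
finger_force: 0.0
```

Request:
drive_tool(deltas="-1 0 0 .231 0 0 .974;-1 0 0 .231 0 0 .974;-1 0 0 .231 0 0 .974;-1 0 0 .231 0 0 .974;-1 0 0 .231 0 0 .974;-1 0 0 .231 0 0 .974;-1 0 0 .231 0 0 .974;-1 0 0 0 0 0 0")

```text
time_s: 1.93
position: [0.5449, 0.1687, 0.1488]
ee_rot: [0.0, 0.995, 0.102, -0.002]
ft_force: [-0.6, -0.1, 0.2]
finger_gap: 0.0854
finger_force: 0.0
```

```bash
python3 - <<'E'
from h import *
o=arm.observe();print({k:o[k] for k in('time_s','position','ee_rot','ft_force','qpos')})
for n in('wrist','scene'):
    im,d,c,P=cloud(n);save(n+'2',im);np.savez(n+'2.npz',im=im,P=P,d=d)
    hsv=cv2.cvtColor(im,cv2.COLOR_RGB2HSV)
    m=((hsv[...,0]<14)&(hsv[...,0]>5)&(hsv[...,1]>150)&(d>0)&(P[...,2]>.037)&(P[...,2]<.048)&(P[...,0]>.4))
    q=P[m];print(n,len(q),cv2.minAreaRect((q[:,:2]*1000).astype(np.float32)),q[:,2].mean())
E
```

```text
{'time_s': 1.9333, 'position': array([0.54485521, 0.16871786, 0.14883468]), 'ee_rot': array([ 2.21462091e-04,  9.94758160e-01,  1.02241094e-01, -1.70692411e-03]), 'ft_force': array([-0.56114536, -0.10551162,  0.24774926]), 'qpos': array([ 2.26250275e-01,  3.76022666e-01,  1.62648814e+00, -1.96498067e-05,
        1.14252426e+00,  1.59221436e+00])}
wrist 3673 ((533.3931274414062, 217.1869659423828), (100.6453628540039, 106.39496612548828), 12.006447792053223) 0.04157659825034538
scene 247 ((651.0196533203125, 437.05072021484375), (638.2528076171875, 135.15777587890625), 62.83991241455078) 0.042868968383633015
```

View pics/wrist2.png

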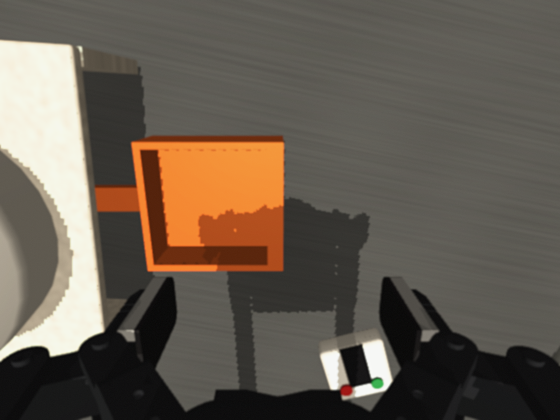

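The wrist view shows the pan at (210,205) with its thick wall on the right at x≈275. The rim measures 100.6 x 106.4 mm at yaw -78.0°, which confirms the pan. Descend and grip.

Request:
drive_tool(deltas="-1 -.046 -.112 .66 0 0 0;-1 0 0 .66 0 0 0;-1 0 0 .66 0 0 0;-1 0 0 .66 0 0 0;-1 0 0 .66 0 0 0;-1 0 0 .66 0 0 0;-1 0 0 .66 0 0 0;-1 0 0 .66 0 0 0", squeeze=50)

```text
time_s: 2.7
position: [0.545, 0.1717, 0.0182]
ee_rot: [-0.0, 0.994, 0.105, 0.001]
ft_force: [0.3, 0.1, 0.0]
finger_gap: 0.0859
finger_force: 0.0
```

Request:
drive_tool(deltas="-1 0 0 0 0 0 0;1 0 0 0 0 0 0;1 0 0 0 0 0 0;1 0 0 0 0 0 0;1 0 0 0 0 0 0;1 0 0 0 0 0 0;1 0 0 0 0 0 0;1 0 0 0 0 0 0")

```text
time_s: 3.37
position: [0.5451, 0.1716, 0.0194]
ee_rot: [-0.0, 0.995, 0.103, 0.001]
ft_force: [-0.3, -1.0, 4.9]
finger_gap: 0.0108
finger_force: 49.7
```

```bash
python3 - <<'E'
from h import *
from scipy.optimize import least_squares
P=[];C=[]
for n in('scene2',):
    z=np.load(n+'.npz');m=z['d'].ravel()>0
    P.append(z['P'].reshape(-1,3)[m]);C.append(z['im'].reshape(-1,3)[m])
z=np.load('scene.npz');m=z['d'].ravel()>0;P.append(z['P'].reshape(-1,3)[m]);C.append(z['im'].reshape(-1,3)[m])
p=np.vstack(P);c=np.vstack(C).astype(int)
th=np.radians(-93.);ux=np.array([np.cos(th),np.sin(th)]);uy=np.array([-ux[1],ux[0]])
o=np.array([.555,-.28]);X=(p[:,:2]-o)@ux*1e3;Y=(p[:,:2]-o)@uy*1e3;Z=p[:,2]*1e3
w=(c.min(1)>110)&(c.max(1)-c.min(1)<50)
for lo,hi in((50,85),(-85,-50)):
    s=w&(Z>44)&(Z<54)&(Y>lo)&(Y<hi)&(X>-45)&(X<130)
    print('rail',s.sum())
    for a in range(-45,130,25):
        t=s&(X>=a)&(X<a+25)
        if t.sum()>5:print(a,t.sum(),np.percentile(Y[t],[3,50,97]).round(1))
s=(Z>116)&(Z<130)&(abs(Y)<60)&(X>40)&(X<200)&w
for a in range(40,180,20):
    t=s&(X>=a)&(X<a+20)
    if t.sum()>5:print('plate',a,t.sum(),np.percentile(Y[t&(Y>0)],50).round(1) if (t&(Y>0)).sum()>4 else 0,np.percentile(Y[t&(Y<0)],50).round(1) if (t&(Y<0)).sum()>4 else 0)
bl=(Z>55)&(Z<75)&(c.max(1)<60)&(Y<-85)&(Y>-160)&(X>-140)&(X<-40)
q=p[bl];print('tread',bl.sum(),cv2.minAreaRect((q[:,:2]*1000).astype(np.float32)),q[:,2].mean())
E
```

```text
rail 714
-45 100 [69.5 76.6 81.4]
-20 57 [69.1 78.2 79.9]
5 64 [68.2 76.9 79.5]
30 106 [65.8 73.  77.6]
55 126 [63.1 70.8 76.6]
80 124 [61.9 69.2 75.6]
105 137 [60.2 68.  74.7]
rail 0
plate 40 72 41.3 -26.8
plate 60 78 40.3 -27.9
plate 80 66 39.6 -28.7
plate 100 79 38.7 -30.0
plate 120 135 35.0 -28.8
plate 140 12 30.2 0
tread 361 ((453.6607360839844, -172.01861572265625), (43.90129089355469, 44.35007858276367), 85.24080657958984) 0.06796985674915546
```

The end wall is gripped (gap 10.8 mm, 50 N). Drag the pan out along its own axis, then turn it onto the bay's axis.

Request:
drive_tool(deltas="1 0 .3 0 0 0 0;1 0 .8 0 0 0 0;1 0 1 0 0 0 0;1 0 1 0 0 0 0;1 0 1 0 0 0 0;1 0 1 0 0 0 0;1 0 1 0 0 0 0;1 0 1 0 0 0 0")

```text
time_s: 4.03
position: [0.5813, -0.0019, 0.0193]
ee_rot: [-0.001, 0.995, 0.103, 0.001]
ft_force: [-1.7, 5.2, 7.6]
finger_gap: 0.0108
finger_force: 50.0
```

Request:
drive_tool(deltas="1 -.1 .9 0 0 0 0;1 -.15 .9 0 0 0 0;1 -.15 .9 0 0 0 0;1 0 .1 0 0 0 .7;1 0 0 0 0 0 .8;1 0 0 0 0 0 .8;1 0 0 0 0 0 .82;1 0 0 0 0 0 0")

```text
time_s: 4.7
position: [0.5855, -0.0735, 0.0194]
ee_rot: [0.0, 0.999, -0.054, 0.0]
ft_force: [-1.4, -1.0, 6.1]
finger_gap: 0.0108
finger_force: 49.9
```

Request:
drive_tool(deltas="-1 0 0 0 0 0 0;-1 0 0 0 0 0 0;-1 0 0 0 0 0 0;-1 0 0 -.2 0 0 0;-1 0 0 -.8 0 0 0;-1 0 0 -1 0 0 0;-1 0 0 -1 0 0 0;-1 0 0 -1 0 0 0")

```text
time_s: 5.37
position: [0.5852, -0.0726, 0.1193]
ee_rot: [-0.0, 0.999, -0.052, -0.001]
ft_force: [1.2, -0.0, 0.3]
finger_gap: 0.0855
finger_force: 0.0
```

Request:
drive_tool(deltas="-1 0 .5 -1 0 0 0;-1 0 .8 -1 0 0 0;-1 0 .8 -1 0 0 0;-1 0 .8 -1 0 0 0;-1 0 0 -1 0 0 0;-1 0 0 0 0 0 0;-1 0 0 0 0 0 0")

```text
time_s: 5.95
position: [0.5789, -0.1454, 0.2455]
ee_rot: [0.0, 0.999, -0.053, 0.002]
ft_force: [-0.6, -0.7, 0.0]
finger_gap: 0.0857
finger_force: 0.0
```

```bash
python3 - <<'E'
from h import *
o=arm.observe();print({k:o[k] for k in('time_s','position','ee_rot','ft_force','qpos')})
im,d,c,P=cloud('wrist');save('wrist3',im);np.savez('wrist3.npz',im=im,P=P,d=d);print(c['eye'])
hsv=cv2.cvtColor(im,cv2.COLOR_RGB2HSV)
m=((hsv[...,0]<14)&(hsv[...,0]>5)&(hsv[...,1]>150)&(d>0)&(P[...,2]>.037)&(P[...,2]<.048)&(P[...,0]>.4))
q=P[m];print(len(q),cv2.minAreaRect((q[:,:2]*1000).astype(np.float32)))
p=P.reshape(-1,3);c=im.reshape(-1,3).astype(int);k=d.ravel()>0;p=p[k];c=c[k]
th=np.radians(-95.9);ux=np.array([np.cos(th),np.sin(th)]);uy=np.array([-ux[1],ux[0]])
o=np.array([.5645,-.2805]);X=(p[:,:2]-o)@ux*1e3;Y=(p[:,:2]-o)@uy*1e3;Z=p[:,2]*1e3
w=(c.min(1)>110)&(c.max(1)-c.min(1)<50)
for sg in(1,-1):
    s=w&(Z>44)&(Z<54)&(Y*sg>45)&(Y*sg<80)&(X>-60)&(X<130)
    for a in range(-60,130,20):
        t=s&(X>=a)&(X<a+20)
        if t.sum()>5:print('rail',a,t.sum(),np.percentile(Y[t],[3,50,97]).round(1))
bl=(Z>50)&(Z<80)&(c.max(1)<60)&(Y<-85)&(Y>-160)&(X>-140)&(X<-40)
q=np.c_[X,Y][bl];print('tread',bl.sum(),cv2.minAreaRect(q.astype(np.float32)) if len(q) else 0)
bk=(c.max(1)<150)&(abs(c[:,0]-c[:,2])<40)&(p[:,0]>.45)&(p[:,0]<.75)&(p[:,1]>.02)&(p[:,1]<.25)&(Z>52)&(Z<72)
q=p[bk];print('Tbar',len(q),cv2.minAreaRect((q[:,:2]*1000).astype(np.float32)) if len(q)>3 else 0)
E
```

```text
{'time_s': 5.95, 'position': array([ 0.57885086, -0.14544167,  0.24545058]), 'ee_rot': array([ 4.42014374e-04,  9.98610378e-01, -5.26619845e-02,  1.95771140e-03]), 'ft_force': array([-0.64818165, -0.71611235,  0.0178781 ]), 'qpos': array([-3.17033756e-01,  3.25070376e-01,  1.44160482e+00,  1.73145671e-04,
        1.37090707e+00,  1.35910146e+00])}
[ 0.65716241 -0.1525133   0.38588069]
480 ((586.4464721679688, -24.99953842163086), (106.71654510498047, 100.24201202392578), 83.7862548828125)
rail -60 281 [56.  61.4 66.7]
rail -40 270 [56.  61.4 67.4]
rail -20 27 [55.9 62.1 66.9]
rail 0 97 [55.9 65.8 67.5]
rail 20 56 [65.7 66.6 67.5]
rail 40 134 [45.6 64.8 67.4]
rail 60 295 [55.8 62.  67.3]
rail 80 306 [55.8 61.9 67.3]
rail 100 308 [55.8 61.9 67.3]
rail 120 42 [56.  60.6 67.9]
rail -60 63 [-71.6 -67.1 -60.7]
tread 1852 ((-99.61448669433594, -120.04067993164062), (54.96902847290039, 49.8897705078125), 89.74810791015625)
Tbar 808 ((601.6216430664062, 112.26459503173828), (13.031624794006348, 49.672908782958984), 82.79122161865234)
```

View pics/wrist3.png

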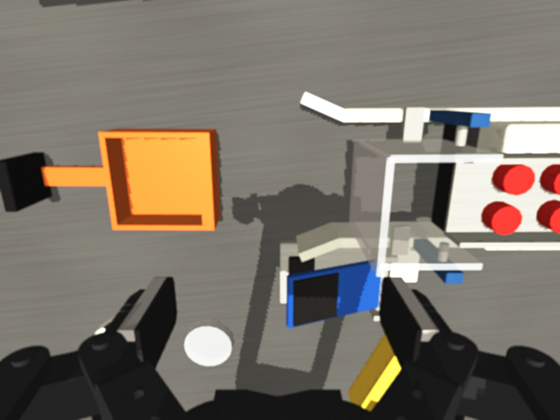

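The wrist view shows the pan at (160,180) in the clear with its T-bar at (22,182). The flares start at (305,97) and (300,245), and the pedal tread is at (315,298). The pan lies nearly on the bay axis. Next I need the bay's position along its own axis.

```bash
python3 - <<'E'
from h import *
z=np.load('wrist3.npz');im,P,d=z['im'],z['P'],z['d']
p=P.reshape(-1,3);c=im.reshape(-1,3).astype(int);k=d.ravel()>0;p=p[k];c=c[k]
th=np.radians(-95.9);ux=np.array([np.cos(th),np.sin(th)]);uy=np.array([-ux[1],ux[0]])
o=np.array([.5645,-.2805])-.0015*uy;X=(p[:,:2]-o)@ux*1e3;Y=(p[:,:2]-o)@uy*1e3;Z=p[:,2]*1e3
def st(n,s):print(n,s.sum(),'X',np.percentile(X[s],[1,5,50,95,99]).round(1),'Z',np.percentile(Z[s],[5,50,95]).round(1)) if s.sum() else print(n,0)
st('guard top',(Z>150)&(Z<165)&(abs(Y)<40)&(X<40))
st('guard all',(Z>60)&(Z<165)&(abs(Y)<40)&(X<10)&(X>-90))
st('plate',(Z>95)&(Z<106)&(abs(Y)<28)&(X<120))
s=(Z>44)&(Z<54)&(Y>50)&(Y<110)&(X<20)&(c.min(1)>110)
for a in range(-130,-20,10):
    t=s&(X>=a)&(X<a+10)
    if t.sum()>3:print(a,np.percentile(Y[t],[3,97]).round(1))
st('rail all',(Z>44)&(Z<54)&(Y>50)&(Y<75)&(c.min(1)>110))
for n,q in(('pan',(.58645,-.0250)),('T',(.6016,.1123)),('tcp',(.57885,-.14544))):
    e=np.array(q)-o;print(n,(e@ux*1e3).round(1),(e@uy*1e3).round(1))
r=R.from_quat(np.r_[.9986104,-.052662,.0019577,.000442]);print(r.as_matrix().round(3))
E
```

```text
guard top 1178 X [-66.5 -66.3 -64.7 -61.5 -61.1] Z [151.3 157.4 158.7]
guard all 7257 X [-66.5 -66.4 -62.5   7.6   9.8] Z [ 70.3 127.  157.8]
plate 4771 X [-66.3   9.3  37.2  86.7  94.7] Z [ 96.5  97.8 104. ]
-120 [73.4 82.3]
-110 [69.2 80.6]
-100 [64.8 77. ]
-90 [61.1 72.7]
-80 [57.6 68.3]
-70 [57.5 68.2]
-60 [57.5 68.3]
-50 [57.5 68.2]
-40 [57.5 68.2]
-30 [57.5 69. ]
rail all 2396 X [-107.8  -96.     0.9  115.   121.3] Z [45.9 47.4 48.9]
pan -256.4 -2.9
T -394.5 -2.0
tcp -135.8 1.9
[[ 0.994 -0.105  0.004]
 [-0.105 -0.994 -0.001]
 [ 0.004  0.001 -1.   ]]
```

Request:
drive_tool(deltas="-1 -.02 -.95 0 0 0 0;-1 -.02 -.95 0 0 0 0;-1 -.02 -.95 0 0 0 0;-1 -.02 -.95 0 0 0 0;-1 -.02 -.95 0 0 0 0;-1 -.02 -.95 0 0 0 0;-1 -.02 -.95 0 0 0 0;-1 -.02 -.95 0 0 0 0")

```text
time_s: 6.67
position: [0.5924, 0.0463, 0.2413]
ee_rot: [0.0, 0.999, -0.052, -0.002]
ft_force: [1.3, -0.0, -0.5]
finger_gap: 0.0853
finger_force: 0.0
```

Request:
drive_tool(deltas="-1 0 -.92 0 0 0 0;-1 0 -.92 0 0 0 0;-1 0 -.91 0 0 0 0;-1 0 0 .9 0 0 0;-1 0 0 .9 0 0 0;-1 0 0 .9 0 0 0;-1 0 0 .9 0 0 0;-1 0 0 .9 0 0 0")

```text
time_s: 7.33
position: [0.5991, 0.1136, 0.128]
ee_rot: [0.0, 0.999, -0.052, -0.002]
ft_force: [0.2, -0.5, -0.3]
finger_gap: 0.0854
finger_force: 0.0
```

Request:
drive_tool(deltas="-1 0 0 0 0 0 0")

```text
time_s: 7.42
position: [0.5956, 0.113, 0.1245]
ee_rot: [0.001, 0.999, -0.052, -0.007]
ft_force: [-0.1, 0.2, -0.7]
finger_gap: 0.0856
finger_force: 0.0
```

Request:
drive_tool(deltas="-1 0 0 0 0 0 0;-1 0 0 0 0 0 0;-1 0 0 0 0 0 0")

```text
time_s: 7.67
position: [0.602, 0.1132, 0.1322]
ee_rot: [-0.0, 0.999, -0.052, 0.001]
ft_force: [-0.4, -0.1, -0.1]
finger_gap: 0.0851
finger_force: 0.0
```

```bash
python3 - <<'E'
from h import *
o=arm.observe();print({k:o[k] for k in('time_s','position','ee_rot','qpos','qvel')})
E
```

```text
{'time_s': 7.6667, 'position': array([0.60197952, 0.11318553, 0.13217797]), 'ee_rot': array([-1.83108932e-04,  9.98634574e-01, -5.22289528e-02,  1.04410910e-03]), 'qpos': array([1.16897203e-01, 4.42999563e-01, 1.55776302e+00, 1.04077624e-05,
       1.13871000e+00, 1.79219470e+00]), 'qvel': array([-2.76764643e-03, -9.32591886e-03, -6.88607952e-03, -3.72245975e-05,
       -3.38805540e-03,  2.11807271e-04])}
```

Request:
drive_tool(deltas="-1 0 .03 .6 0 0 0;-1 0 0 .8 0 0 0;-1 0 0 .8 0 0 0;-1 0 0 .7 0 0 0;-1 0 0 .5 0 0 0;-1 0 0 .4 0 0 0;-1 0 0 .36 0 0 0;-1 0 0 0 0 0 0", squeeze=60)

```text
time_s: 8.33
position: [0.6006, 0.1121, 0.0261]
ee_rot: [0.0, 0.999, -0.052, -0.001]
ft_force: [0.1, -0.1, -0.5]
finger_gap: 0.0855
finger_force: 0.0
```

Request:
drive_tool(deltas="1 0 0 0 0 0 0;1 0 0 0 0 0 0;1 0 0 0 0 0 0;1 0 0 0 0 0 0;1 0 0 0 0 0 0;1 0 0 0 0 0 0;1 0 0 0 0 0 0")

```text
time_s: 8.92
position: [0.6011, 0.1122, 0.0274]
ee_rot: [-0.0, 0.999, -0.052, 0.0]
ft_force: [-0.7, -0.3, 2.1]
finger_gap: 0.0116
finger_force: 59.4
```

Request:
drive_tool(deltas="1 .02 .4 0 0 0 0;1 .02 .8 0 0 0 0;1 .02 .9 0 0 0 0;1 .02 .9 0 0 0 0;1 .02 .9 0 0 0 0;1 0 .9 0 0 0 0;1 0 .9 0 0 0 0;1 0 .7 0 0 0 0")

```text
time_s: 9.58
position: [0.587, -0.0483, 0.0275]
ee_rot: [-0.0, 0.999, -0.053, 0.001]
ft_force: [0.4, 4.0, 3.4]
finger_gap: 0.0113
finger_force: 59.5
```

Request:
drive_tool(deltas="1 0 .6 0 0 0 0;1 0 .6 0 0 0 0;1 0 .6 0 0 0 0;1 0 .5 0 0 0 0;1 0 .4 0 0 0 0;1 0 .2 0 0 0 0;1 0 .1 0 0 0 0;1 0 0 0 0 0 0")

```text
time_s: 10.25
position: [0.5792, -0.1223, 0.0273]
ee_rot: [0.0, 0.999, -0.053, 0.0]
ft_force: [-0.8, 0.8, 3.6]
finger_gap: 0.0112
finger_force: 59.6
```

Request:
drive_tool(deltas="1 0 .06 0 0 0 0;1 0 .06 0 0 0 0;1 0 .05 0 0 0 0;1 0 .05 0 0 0 0;1 0 .05 0 0 0 0;1 0 0 0 0 0 0")

```text
time_s: 10.75
position: [0.5785, -0.1276, 0.0273]
ee_rot: [-0.0, 0.999, -0.052, 0.0]
ft_force: [1.4, 5.6, 6.7]
finger_gap: 0.0111
finger_force: 59.9
```

Request:
drive_tool(deltas="1 0 .03 0 0 0 0;1 0 .03 0 0 0 0;1 0 .03 0 0 0 0;1 0 0 0 0 0 0")

```text
time_s: 11.08
position: [0.5783, -0.1297, 0.0273]
ee_rot: [-0.0, 0.999, -0.052, 0.0]
ft_force: [-0.2, 3.8, 6.5]
finger_gap: 0.0111
finger_force: 59.9
```

Request:
drive_tool(deltas="1 0 .03 0 0 0 0;1 0 .03 0 0 0 0;1 0 0 0 0 0 0")

```text
time_s: 11.33
position: [0.5782, -0.131, 0.0273]
ee_rot: [-0.001, 0.999, -0.052, 0.0]
ft_force: [-0.0, 5.7, 6.3]
finger_gap: 0.0113
finger_force: 59.9
```

Request:
drive_tool(deltas="1 0 .03 0 0 0 0;1 0 .03 0 0 0 0;1 0 0 0 0 0 0")

```text
time_s: 11.58
position: [0.578, -0.131, 0.0274]
ee_rot: [-0.002, 0.999, -0.052, 0.0]
ft_force: [1.3, 11.6, 6.2]
finger_gap: 0.0116
finger_force: 60.0
```

Force rose to 11.6 N and the TCP stopped, so the pan is against the back stop. Release, rise, and look before going to the pedal.

Request:
drive_tool(deltas="1 0 .03 0 0 0 0;-1 0 0 0 0 0 0;-1 0 0 0 0 0 0;-1 0 0 0 0 0 0;-1 0 0 0 0 0 0;-1 0 0 -.3 0 0 0;-1 0 0 -.8 0 0 0;-1 0 0 -1 0 0 0")

```text
time_s: 12.25
position: [0.5758, -0.1344, 0.0784]
ee_rot: [-0.0, 0.999, -0.053, -0.002]
ft_force: [0.1, 0.5, 0.7]
finger_gap: 0.0855
finger_force: 0.0
```

Request:
drive_tool(deltas="0 0 0 -1 0 0 0;1 0 0 -1 0 0 0;1 -.5 0 -.4 0 0 0;1 -.9 0 0 0 0 0;1 -.9 0 0 0 0 0;1 -.9 0 0 0 0 0;1 -.9 0 0 0 0 0;1 -.7 0 0 0 0 0")

```text
time_s: 12.92
position: [0.456, -0.1218, 0.1398]
ee_rot: [0.0, 0.999, -0.053, -0.001]
ft_force: [0.2, 0.6, 0.4]
finger_gap: 0.0005
finger_force: 0.0
```

Request:
drive_tool(deltas="1 0 .5 0 0 0 0;1 0 .8 0 0 0 0;1 0 .5 0 0 0 0;1 0 .1 0 0 0 0;1 0 0 0 0 0 0;1 0 0 0 0 0 0")

```text
time_s: 13.42
position: [0.4532, -0.1691, 0.1394]
ee_rot: [-0.0, 0.999, -0.053, -0.0]
ft_force: [0.5, 0.5, 0.1]
finger_gap: -0.0001
finger_force: 0.0
```

```bash
python3 - <<'E'
from h import *
o=arm.observe();print({k:o[k] for k in('time_s','position','ee_rot','finger_gap','ft_force')})
im,d,c,P=cloud('wrist');save('wrist4',im)
p=P.reshape(-1,3);c=im.reshape(-1,3).astype(int);k=d.ravel()>0;p=p[k];c=c[k]
th=np.radians(-95.9);ux=np.array([np.cos(th),np.sin(th)]);uy=np.array([-ux[1],ux[0]]);og=np.array([.5646,-.2648])
q=(p[:,:2]-og);X=q@ux*1e3;Y=q@uy*1e3;Z=p[:,2]*1e3
t=(np.array(o['position'][:2])-og);print('tcp',t@ux*1e3,t@uy*1e3)
s=(X<-105)&(X>-170)&(abs(Y)<40)&(Z>52)&(Z<72);print('T',s.sum(),np.percentile(X[s],[2,50,98]),np.percentile(Y[s],[2,50,98])) if s.sum() else print('noT')
s=(X<-40)&(X>-120)&(Y<-85)&(Y>-150)&(Z>45)&(Z<80)&(c.max(1)<60);print('tread',s.sum(),np.percentile(X[s],[2,50,98]),np.percentile(Y[s],[2,50,98]),np.median(Z[s])) if s.sum() else print('no')
s2,d2=arm.get_image('scene');out=cv2.resize(s2[200:360,90:280],None,fx=2.1,fy=2.1,interpolation=cv2.INTER_CUBIC)
v=np.zeros((600,800,3),np.uint8);v[:336,:399]=out;v[:300,400:]=cv2.resize(im,(400,300));save('c4',v)
E
```

```text
{'time_s': 13.4167, 'position': array([ 0.45320914, -0.16908996,  0.13941166]), 'ee_rot': array([-3.11155221e-04,  9.98597759e-01, -5.29376494e-02, -1.54519252e-04]), 'finger_gap': -0.00011693716029311775, 'ft_force': array([0.52650811, 0.51400869, 0.06761556])}
tcp -83.75289800657654 -120.63907758154022
T 1510 [-140.69535402 -134.16073945 -129.22980804] [-23.26699761  -6.90792432   8.23175051]
tread 5459 [-104.14442235  -83.05919128  -59.36829083] [-143.79385638 -117.88576955  -94.09471714] 67.78518796907309
```

View pics/c4.png

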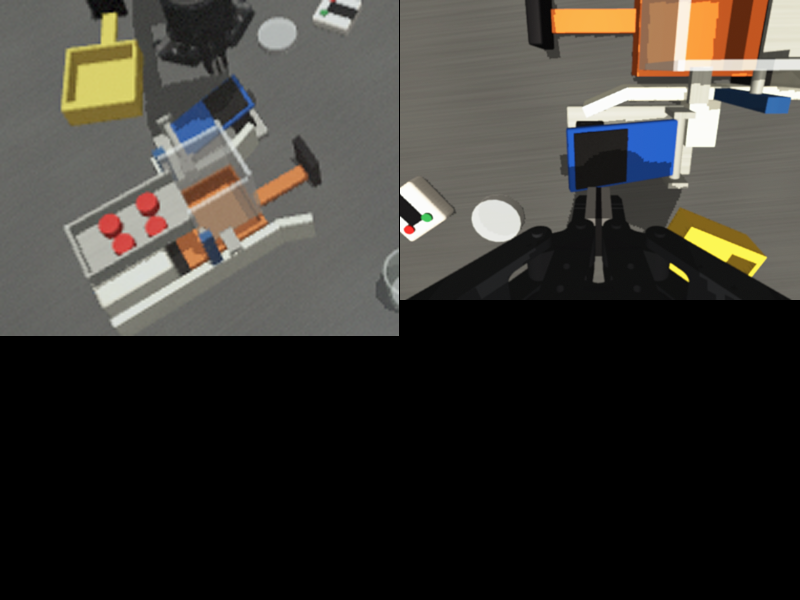

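The pan is home: its T-bar reads x≈-135 mm, nominally -136, and it shows under the clear guard at crop (230,200). The TCP is over the tread centre, so press.

Request:
drive_tool(deltas="1 0 0 .6 0 0 0;1 0 0 .7 0 0 0;1 0 0 .7 0 0 0;1 0 0 .4 0 0 0;1 0 0 .2 0 0 0;1 0 0 .1 0 0 0;1 0 0 .1 0 0 0;1 0 0 .1 0 0 0")

```text
time_s: 14.18
position: [0.4534, -0.1684, 0.068]
ee_rot: [-0.0, 0.999, -0.052, 0.0]
ft_force: [-3.5, 4.0, 12.6]
finger_gap: 0.0003
finger_force: 5.0
```

Request:
drive_tool(deltas="1 0 0 .15 0 0 0;1 0 0 .15 0 0 0;1 0 0 .15 0 0 0;1 0 0 .15 0 0 0;1 0 0 .1 0 0 0;1 0 0 .1 0 0 0;1 0 0 .1 0 0 0;1 0 0 0 0 0 0")

```text
time_s: 14.85
position: [0.4546, -0.1672, 0.0462]
ee_rot: [-0.001, 0.999, -0.053, 0.001]
ft_force: [0.2, 8.2, 13.2]
finger_gap: -0.0001
finger_force: 6.4
```

Request:
drive_tool(deltas="1 0 0 .08 0 0 0;1 0 0 .08 0 0 0;1 0 0 .06 0 0 0;1 0 0 0 0 0 0")

```text
time_s: 15.18
position: [0.4548, -0.1669, 0.0427]
ee_rot: [-0.001, 0.999, -0.053, 0.002]
ft_force: [-2.7, 12.5, 32.2]
finger_gap: -0.0003
finger_force: 15.5
```

Request:
drive_tool(deltas="1 0 0 .05 0 0 0;1 0 0 .05 0 0 0;1 0 0 0 0 0 0")

```text
time_s: 15.43
position: [0.4549, -0.1668, 0.0421]
ee_rot: [-0.001, 0.999, -0.053, 0.002]
ft_force: [-6.9, 14.3, 50.4]
finger_gap: 0.0001
finger_force: 25.2
```

The pedal is on its stop. Ease the force slightly, hold, and look.

Request:
drive_tool(deltas="1 0 0 -.06 0 0 0;1 0 0 0 0 0 0;1 0 0 0 0 0 0;1 0 0 0 0 0 0;1 0 0 0 0 0 0;1 0 0 0 0 0 0;1 0 0 0 0 0 0;1 0 0 0 0 0 0")

```text
time_s: 16.1
position: [0.4548, -0.1669, 0.0425]
ee_rot: [-0.001, 0.999, -0.053, 0.002]
ft_force: [-4.5, 12.9, 38.4]
finger_gap: 0.0001
finger_force: 19.1
```

Request:
drive_tool(deltas="1 0 0 0 0 0 0;1 0 0 0 0 0 0;1 0 0 0 0 0 0;1 0 0 0 0 0 0;1 0 0 0 0 0 0;1 0 0 0 0 0 0;1 0 0 0 0 0 0;1 0 0 0 0 0 0")

```text
time_s: 16.77
position: [0.4548, -0.1668, 0.0425]
ee_rot: [-0.001, 0.999, -0.053, 0.002]
ft_force: [-4.4, 12.0, 39.1]
finger_gap: 0.0005
finger_force: 19.1
```

```bash
python3 - <<'E'
from h import *
v=np.zeros((600,800,3),np.uint8)
s,_=arm.get_image('scene');v[:336,:399]=cv2.resize(s[200:360,90:280],None,fx=2.1,fy=2.1,interpolation=cv2.INTER_CUBIC)
s,_=arm.get_image('side');v[:300,400:800]=cv2.resize(s[100:205,260:400],(400,300),interpolation=cv2.INTER_CUBIC)
s,_=arm.get_image('wrist');v[336:,:352]=cv2.resize(s,(352,264));save('c5',v)
E
```

```text
(no output)
```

View pics/c5.png

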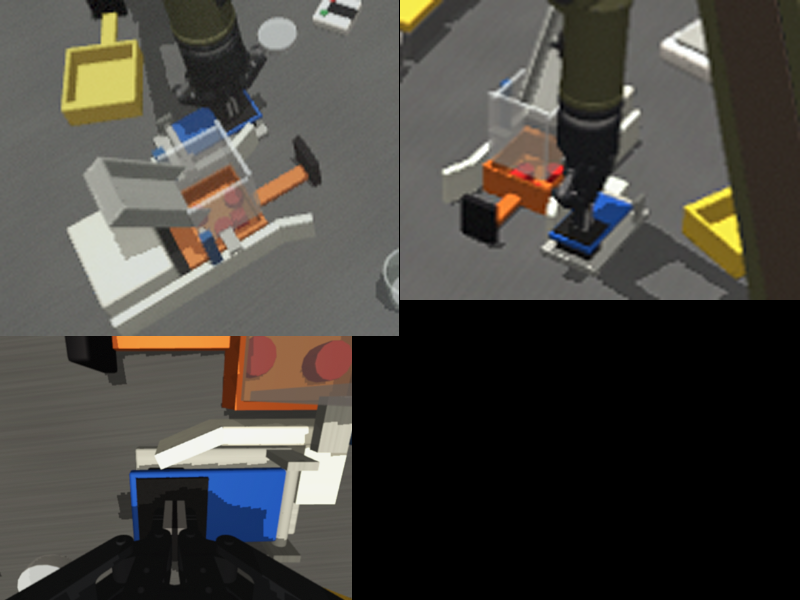

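The plate is tipped and empty, and caps show in the pan at crop (235,215). Let the pedal up gently, retreat, and count them.

Request:
drive_tool(deltas="1 0 0 -.2 0 0 0;1 0 0 -.2 0 0 0;1 0 0 -.2 0 0 0;1 0 0 -.2 0 0 0;1 0 0 -.2 0 0 0;1 0 0 -.2 0 0 0;1 0 0 -.4 0 0 0;1 0 0 -.8 0 0 0")

```text
time_s: 17.58
position: [0.4525, -0.1687, 0.0978]
ee_rot: [-0.0, 0.999, -0.052, -0.001]
ft_force: [-0.2, -0.4, 0.0]
finger_gap: -0.0
finger_force: 0.0
```

Request:
drive_tool(deltas="1 0 0 -.9 0 0 0;1 0 0 -.9 0 0 0;1 0 0 -.9 0 0 0;1 0 0 -.9 0 0 0;1 0 0 -.9 0 0 0;1 0 0 -.9 0 0 0;1 .5 -.5 -.5 0 0 0;1 0 0 0 0 0 0")

```text
time_s: 18.25
position: [0.471, -0.1579, 0.2498]
ee_rot: [0.001, 0.999, -0.052, 0.005]
ft_force: [1.6, -0.7, 0.4]
finger_gap: 0.0002
finger_force: 0.0
```

Request:
drive_tool(deltas="1 .6 0 0 0 0 0;1 .8 0 0 0 0 0;1 .8 0 0 0 0 0;1 .6 0 0 0 0 0;1 0 0 0 0 0 0;1 0 0 0 0 0 0")

```text
time_s: 18.75
position: [0.5363, -0.1652, 0.2446]
ee_rot: [-0.0, 0.999, -0.052, -0.001]
ft_force: [-0.8, -0.2, -0.9]
finger_gap: 0.0
finger_force: 0.0
```

```bash
python3 - <<'E'
from h import *
o=arm.observe();print({k:o[k] for k in('time_s','position','qpos')})
im,d,c,P=cloud('wrist');v=np.zeros((600,800,3),np.uint8);v[:300,:400]=cv2.resize(im,(400,300))
p=P.reshape(-1,3);c=im.reshape(-1,3).astype(int);k=d.ravel()>0;p=p[k];c=c[k]
th=np.radians(-95.9);ux=np.array([np.cos(th),np.sin(th)]);uy=np.array([-ux[1],ux[0]])
q=p[:,:2]-np.array([.5646,-.2648]);X=q@ux*1e3;Y=q@uy*1e3;Z=p[:,2]*1e3
s=(X<-110)&(X>-170)&(abs(Y)<40)&(Z>55)&(Z<72);print('T',s.sum(),np.percentile(X[s],[2,50,98]).round(1),np.percentile(Y[s],[2,50,98]).round(1)) if s.sum() else print('noT')
s=(X<-50)&(X>-120)&(Y<-85)&(Y>-150)&(Z>30)&(Z<80)&(c.max(1)<60);print('treadz',np.median(Z[s]) if s.sum() else 0)
s,_=arm.get_image('scene');v[300:,:400]=cv2.resize(s[215:335,100:260],(400,300),interpolation=cv2.INTER_CUBIC);v[:300,400:]=cv2.resize(s,(400,300))
s,_=arm.get_image('side');v[300:,400:800]=cv2.resize(s[100:205,260:400],(400,300),interpolation=cv2.INTER_CUBIC);save('c6',v)
E
```

```text
{'time_s': 18.75, 'position': array([ 0.53626429, -0.16519706,  0.24460679]), 'qpos': array([-3.73892726e-01,  2.78566833e-01,  1.51350806e+00, -3.25119995e-04,
        1.35139435e+00,  1.30098159e+00])}
T 754 [-140.7 -134.6 -129.1] [-22.7   2.1  24.9]
treadz 65.50209050226047
```

View pics/c6.png

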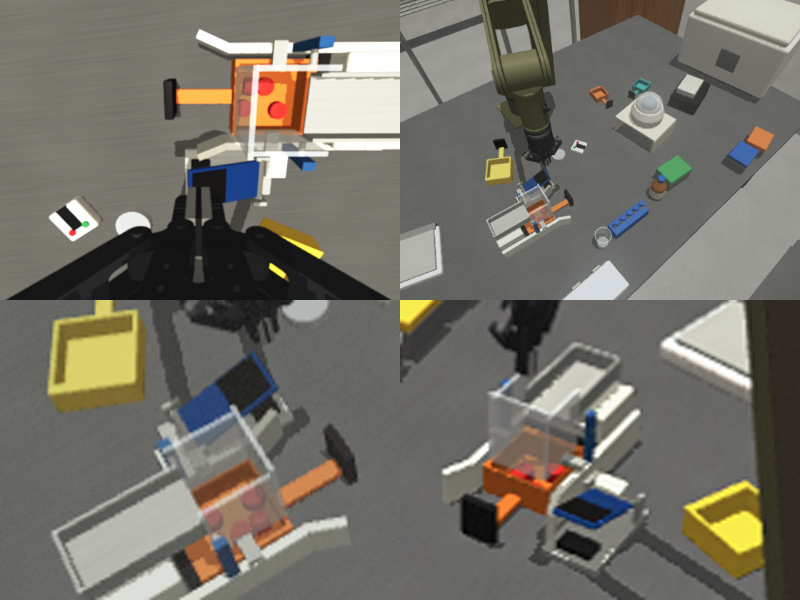

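All four caps are in the pan: scene crop (250,497), (213,517), (245,525) and (268,515). The plate is empty and level, the pedal is up, the pan is home and the bystanders are in place. Hand in.

```bash
python3 -c "
from bench import arm
print(arm.sign_off())"
```

```text
the job is handed in; nothing more can be done
None
```

The job is handed in: the orange pan is fully home in the bay with its handle outwards, all four caps are in it, the pedal is back up, and the other things on the bench were left alone, at about 19 s of the 72 s allowed.

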